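Set a choke's air gap with a setting blade

TASK

Set the air gap of the choke on the stand with the red-handled 6 mm blade: slide the blade flat into the gap between the two ferrite cores, well past half-way, then press the upper core down by its black knob until you feel it come to rest on the blade. Draw the blade straight out with the core still resting on it, so that it drags lightly, and lay it flat on the round green plate it came from. Ferrite chips, so force nothing, and leave the blue-handled blade where it is.

Things in the scene. Friction and masses are not known exactly. Their poses are not given: they have to be found in the camera images.
- gap_stand: Air-gap setting stand: fixed grey base 195 x 110 mm. Origin on the desk under it; +x is the way a blade slides into the gap (away from the robot), z up. Its bed 64 mm wide (y -32 to 32) lies at 26 mm height from x = -93 to 45 mm: bright shelf, then (x > -5) the fixed black ferrite plate. The upper core covers x -5 to 45, y -32 to 32 mm. Behind it, at x = 75, guide rods and a tie bar 119 mm high.
- gap_mouth (a point): Middle of the front lower edge of the gap, on the bed's surface (stand x = -5 mm, height 26 mm); axes as the stand's. The green winding board of the upper core juts out 9 mm in front of the mouth, its underside 6 mm higher than the upper core's lower face.
- upper_core (a joint): Air gap in m between the upper core's flat lower face and the ferrite plate: 0 closed, 0.020 fully up; starts wide (0.009 to 0.018). The core moves straight up and down with friction: about 3 N on the knob moves it down, about 6 N up, and it stays where it is left. Once it rests on the blade it goes no lower; 8 to 15 N on the knob is a good seat.
- knob_top (a point): Centre of the flat top of the black round push knob (28 mm diameter, 22 mm tall) of the upper core, straight above the middle of the core (stand x = 20 mm); its height is 96 mm plus the gap.
- rest: Round green rest plate, 188 mm diameter, 9 mm thick, fixed to the desk. Origin at the centre of its underside. Both blades lie on it side by side, 56 mm apart. Between this plate and the stand a bench instrument with a notebook on top stands at the back, 145 mm high, and a 47 mm high box before it: carry things over them.
- red_blade_handle (a point): Centre of the handle block of the red blade, 16 mm above the blade's underside. The block is 40 mm long (x), 14 mm wide (y) and reaches 32 mm above the underside; pinch it across y. +x points along the blade to its tip, z up when it lies flat. The blade is a flat steel strip 20 mm wide, 6 mm thick, its rounded tip 120 mm ahead of this point, rear end 20 mm behind. About 80 g.
- red_blade_tip (a point): Foremost point of the red blade's tip, on its underside; axes as the handle's.
- blue_blade_handle (a point): Centre of the handle block of the blue blade, built like the red one with a 4 mm thick strip: leave it alone.

How it is judged:
By the outcome, as a careful person would: the job done as asked, in the order asked, and still so for the second after the job is handed in, with the robot touching nothing.
It also fails if it takes over 72 s, if anything falls off the work surface, if the arm or the gripper's body presses on something with over 40 N, if the wrist force passes 120 N, or if a joint passes its speed limit or range.

ROBOT

A 6-joint arm with a two-finger parallel gripper is mounted at the origin on a cart in front of the work surface, level with it; the furniture and walls round the work are solid. World frame = base frame: x ahead of the robot, y to its left, z up, the work surface at z = 0. Lengths are in m, angles in degrees, forces in N, time in s.
With the tool pointing down it reaches from about 0.325 to 0.85 m from the base axis. Payload 15.5 kg.
Tool frame: the origin (TCP) lies between the finger pads; the fingertips stand 22 mm ahead of it and the grasp point (between the pads) lies 3 mm ahead of it; z points along the fingers, y is the line along which they close (so a half turn about z gives the same grasp; the last joint's range is limited). The gripper opens to 91 mm and grips with 3 to 60 N. Pads are 32 mm wide; open, the fingers measure 118 mm over their backs; the gripper's body (76 mm by 178 mm) begins 60 mm behind the grasp point.
Start: joints at [62.939, 28.281, 77.091, -0, 74.628, -5.472], TCP at [0.23, 0.581, 0.236] pointing down, gripper open.
Joint ranges: [-166.48, 166.48], [-47.26, 123.95], [12.59, 153.08], [-70.14, 250.14], [6.76, 159.57], [-176.63, 176.63]. Speed limits (degrees/s): [108.29, 108.29, 147.25, 172.46, 172.46, 172.46].

INTERFACE

Orientations are given as a 3x3 rotation matrix whose columns are the frame's x, y, z axes.
In Python, from workcell import env, vision, ticket gives the robot as it stands.
- The arm moves only by the tool move_arm, never from a script. Its argument "commands" is text: rows parted by semicolons, each of 7 numbers parted by spaces: the shift along the tool's x, y, z in mm, then the turn, a rotation vector about the tool's x, y, z in degrees, then the opening, from -1 (shut) to 1 (fully open). In form: tx ty tz rx ry rz fingers; .... A call has 1 to 5 rows; each row shifts and turns the commanded pose from where the row before left it, along the tool's axes as they then stand; what a row does not reach is not made up. A row lasts 1/10 s, in which the tool goes at most 50 mm and 8.59 degrees, less where a joint would pass 70% of its speed; a pose out of reach is approached as far as the arm can. A call with a gripper value outside its range is refused whole. The fingers move at their own pace and stop on an object; the grip force is fixed at half the most. Time passes only in rows, so rows that do not move let the fingers close. It gives the time, the measured TCP pose, the force, the opening and the grip force at its end, in the units of the state.
- env.state(): the state, without advancing time (a new reading comes with each control period).
- vision.get_image(name): name is "side" or "top" or "wrist"; returns (picture, depth): 384x512x3 uint8, blue, green, red; 384x512 float32, m along the optical axis (not along the pixel's ray), 0 where there is no reading.
- vision.get_calibration(name): a dict with "fx", "fy", "cx", "cy" (pixels), "world_from_camera" (4x4, takes a point from camera to world coordinates). Camera axes: x right, y up, looking along -z (the intrinsics and any distortion apply to the point x, -y, -z); pixel columns grow to the right and rows downward; lengths in m; the calibration is good to about 2 mm. A picture is of the moment at which its call begins: read the wrist's pose just before it. get_calibration takes no time and is no camera call; for the wrist camera it gives the pose at the moment of the call.
- ticket.sign_off(): hands the job in; it is judged then, once.
The state is a dict: "time_s": time; "joints": joint angles; "qvel": joint speeds; "tau": joint torques, N m; "eef_pos": TCP position; "ee_rot": TCP orientation; "wrist_force": force on the tool from outside, world axes, zero at the start; "moment": the same for the moment, N m; "opening": finger opening in m; "finger_force": force on a finger pad.
Only numpy, scipy, OpenCV 4.12 (cv2) and the standard library are available. Lean on these libraries where they do the work, as an engineer would, in place of code of your own. Each camera call takes 0.05 s, during which the arm holds its last target. There are 200 camera calls.

## Working session

There is one attempt and no reset: what is moved stays moved. The work goes in short steps, Python scripts to look and compute and a tool call to move; the robot and the scene stay as the last step left them, time stands still between calls to the robot, and variables do not carry over. Pictures are saved under pics/ and viewed, at most 10 in all, crops included, and the job is handed in when it is done.

Besides the shell and the picture viewer there is one more tool, called after "Request:" as name(argument=value, ...) on one line, values as JSON. move_arm: Moves the arm, as the interface text tells. Its arguments: {"type":"object","properties":{"commands":{"type":"string"}},"required":["commands"]}

```bash
mkdir -p pics
cat > h.py <<'E'
import numpy as np, cv2
from workcell import env, vision, ticket
def grab(n):
    c=vision.get_calibration(n); im,d=vision.get_image(n); return im,d,c
def cloud(d,c):
    v,u=np.mgrid[:d.shape[0],:d.shape[1]]
    P=np.stack([(u-c['cx'])/c['fx']*d,-(v-c['cy'])/c['fy']*d,-d,np.ones_like(d)],-1)
    return (P@np.array(c['world_from_camera']).T)[...,:3]
E
python3 - <<'E'
from h import *
for n in('top','side'):
    im,d,c=grab(n); cv2.imwrite(f'pics/{n}0.png',im); np.savez(f'{n}0.npz',im=im,P=cloud(d,c),d=d)
    print(n,[k for k in c],np.round(c['world_from_camera'],3).tolist(),c['fx'])
s=env.state();print(s['time_s'],np.round(s['ee_rot'],3).tolist(),s['eef_pos'],s['opening'])
E
```

```text
top ['fx', 'fy', 'cx', 'cy', 'world_from_camera'] [[0.02, 0.998, -0.055, 0.438], [-1.0, 0.02, 0.002, -0.048], [0.003, 0.055, 0.998, 1.121], [0.0, 0.0, 0.0, 1.0]] 388.25868751760794
side ['fx', 'fy', 'cx', 'cy', 'world_from_camera'] [[-0.999, -0.023, 0.046, 0.565], [0.051, -0.568, 0.822, 0.854], [0.007, 0.823, 0.568, 0.723], [0.0, 0.0, 0.0, 1.0]] 369.5524487837031
0.1 [[-0.93, 0.368, -0.0], [0.368, 0.93, -0.001], [0.0, -0.001, -1.0]] [0.22980606 0.58087035 0.23539283] 0.09121125464065558
```

View pics/top0.png

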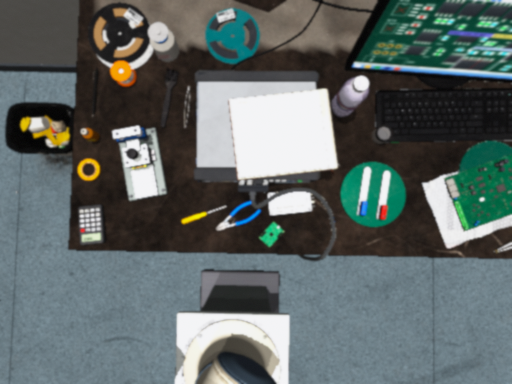

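View pics/side0.png

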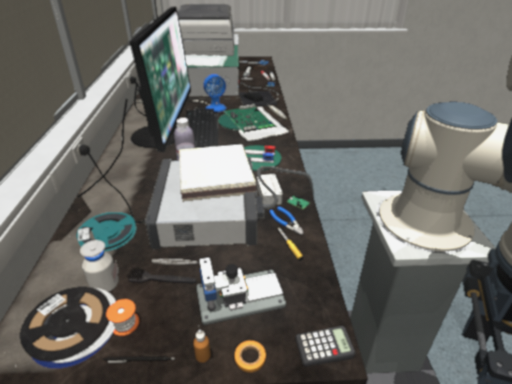

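The top view shows the stand at about (140,160), with the tie bar at the far end (128,133) and the shelf near (150,185). The green plate is at (373,194). The red handle is at (383,212) with its tip at about (386,172), and the blue handle is at (361,209).

```bash
cat > m.py <<'E'
from h import *
z=np.load('top0.npz'); im,P=z['im'],z['P']; hsv=cv2.cvtColor(im,cv2.COLOR_BGR2HSV).astype(int)
H,S,V=[hsv[...,i] for i in range(3)]
def roi(a,b,c,d): m=np.zeros(H.shape,bool); m[c:d,a:b]=1; return m
def rect(m,name):
    q=P[m]; r=cv2.minAreaRect((q[:,:2]*1000).astype(np.float32)); print(name,m.sum(),'ctr',np.round(r[0],1),'size',np.round(r[1],1),'ang',round(r[2],1),'z',np.round(np.percentile(q[:,2],[5,50,95])*1000,1)); return r
pl=roi(330,415,155,232)
g=pl&(H>65)&(H<95)&(S>100); q=P[g][:,:2].astype(np.float32)*1000
(cx,cy),r=cv2.minEnclosingCircle(q);print('plate',cx,cy,r,np.median(P[g][:,2]))
rect(pl&((H<8)|(H>172))&(S>120),'redh'); rect(pl&(H>100)&(H<125)&(S>120),'blueh')
w=pl&(S<60)&(V>130)
n,l=cv2.connectedComponents(w.astype(np.uint8))
for i in range(1,n):
    if (l==i).sum()>30:
        rect(l==i,'strip'); q=P[l==i][:,:2]; m,v=q.mean(0),np.linalg.svd(q-q.mean(0))[2][0]; v=v*np.sign(v[0]); t=(q-m)@v; print(np.degrees(np.arctan2(v[1],v[0])),(m+v*t.max())*1000)
st=roi(100,180,118,205)
Z=P[...,2]
rect(st&(Z>.006)&(Z<.14),'stand all'); rect(st&(Z>.020)&(Z<.032)&(V>140),'bed')
rect(st&(Z>.085)&(Z<.135),'high')
for a in range(118,172,2): print(a,' '.join('%3d'%(1000*x) for x in Z[a,108:166:2]))
E
python3 m.py; python3 -c "
import cv2;a=cv2.imread('pics/top0.png');cv2.imwrite('pics/c.png',cv2.hconcat([cv2.resize(a[115:210,95:185],None,fx=4.4,fy=4.4,interpolation=2),cv2.resize(a[150:245,330:415],None,fx=4.4,fy=4.4,interpolation=2)]))"
```

```text
plate 478.70513916015625 -269.6405029296875 225.7239227294922 0.00846155377740987
redh 84 ctr [ 432.3 -240.8] size [ 39.5 384.6] ang 4.1 z [30.5 40.  43.4]
blueh 83 ctr [ 437.9 -214.8] size [ 38.9 332.1] ang 6.6 z [11.  39.5 43.5]
strip 109 ctr [ 524.6 -168.2] size [ 36.4 294.7] ang 28.6 z [  2.1 134.4 139.1]
-54.988648079049575 [ 599.83231752 -296.39409823]
strip 312 ctr [ 454.7 -238.3] size [116.6 364.6] ang 22.7 z [ 8.  12.4 17.3]
-29.881421239906423 [ 567.9241788 -395.1970962]
strip 328 ctr [ 445.4 -263.2] size [122.6 413.6] ang 18.5 z [ 8.2 14.1 19. ]
-48.7526434459702 [ 539.78362227 -458.50815645]
stand all 2826 ctr [569.5 264.1] size [172.5 291.6] ang 74.6 z [ 12.3  25.8 114.9]
bed 724 ctr [565.3 259.9] size [185.4  86.2] ang 5.4 z [21.9 25.6 28.8]
high 422 ctr [612.  278.9] size [81.1 76.3] ang 11.0 z [ 86.2 113.2 118.3]
118   3   2   0  -1   3   0   0   0  -1   0   2  -2  -1   0   0   1   0  -1   1  -1   2   0  -4   0  -2   0  -1   6   9
120   0  -2  -1   0   0  -3  -5   0   0  -3   0  -1   1  -3   1  -1  -3   0   1   2   0   1   0   1   0  -3   0   8   8
122  -3  -2  -2   0
[... 2282 characters left out ...]
 -2  -2   0  13  68  63  65  64  67  65  64  61  64  62  64  64  63  39  21  21  13  15  15   0   0
162   0  -5   3   0   2   1  -3  14  60  63  64  61  61  66  62  64  60  62  63 1120  65  46  21  17  14  15  15   1   1
164  -4  -2  -2   0   3   0   0   0  14  63  66  64  64  65  63  63  68  58  45  45  26  25  22  14  14  17  15   0   0
166  -1  -2   0   0   0  -2   0  -2  11  64  64  63  60  46  44  40  47  45  52  49  26  25  23  18  16  18  17   7  -2
168   0   1   1   0  -1   1   2   1  15  18  14  26  52  50  48  46  31  26  25  27  26  25  22  13  14  13  17  10  -2
170  -4  -1   0   2   0   0  -2   6  13  16  13  15  25  24  25  25  23  24  23  25  21  23  25  15  15  16  20  16   1
```

View pics/c.png

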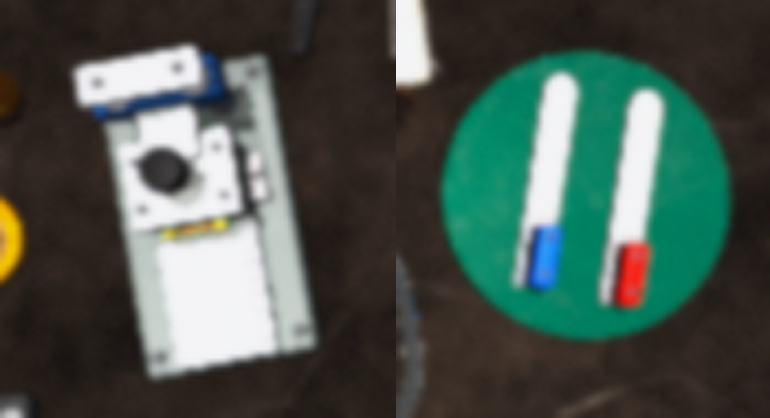

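The crop shows the knob at (165,170), the yellow winding edge at (195,230) and the shelf below it. The red handle is at (633,275) and its tip at (650,92).

```bash
cat >> h.py <<'E'
def rays(shape,c,z):
    """world xy (mm) of every pixel intersected with plane z (m)"""
    v,u=np.mgrid[:shape[0],:shape[1]]; T=np.array(c['world_from_camera'])
    D=np.stack([(u-c['cx'])/c['fx'],-(v-c['cy'])/c['fy'],-np.ones_like(u,float)],-1)@T[:3,:3].T
    return (T[:2,3]+D[...,:2]*((z-T[2,3])/D[...,2])[...,None])*1000
def rect(m,XY,name):
    m=cv2.morphologyEx(m.astype(np.uint8),cv2.MORPH_OPEN,np.ones((2,2)))
    n,l,s,_=cv2.connectedComponentsWithStats(m)
    if n<2: print(name,'none'); return
    q=XY[l==1+s[1:,4].argmax()].astype(np.float32); r=cv2.minAreaRect(q)
    v=np.linalg.svd(q-q.mean(0),full_matrices=False)[2][0]; v=v*np.sign(v[0])
    print(name,len(q),'ctr',np.round(r[0],1),'mean',np.round(q.mean(0),1),'size',np.round(r[1],1),'rect ang',round(r[2],1),'pca',round(float(np.degrees(np.arctan2(v[1],v[0]))),1),'tip',np.round(q.mean(0)+v*((q-q.mean(0))@v).max(),1))
E
python3 - <<'E'
from h import *
z=np.load('top0.npz'); im,P=z['im'],z['P']; c=vision.get_calibration('top'); Z=P[...,2]
H,S,V=[cv2.cvtColor(im,cv2.COLOR_BGR2HSV)[...,i].astype(int) for i in range(3)]
def roi(a,b,c,d): m=np.zeros(H.shape,bool); m[c:d,a:b]=1; return m&(Z<.3)
R=lambda z:rays(H.shape,c,z)
pl=roi(335,412,155,232)
g=pl&(H>65)&(H<95)&(S>100); (x,y),r=cv2.minEnclosingCircle(R(.009)[g].astype(np.float32)); print('plate',x,y,r)
rect(pl&((H<8)|(H>172))&(S>120),R(.041),'redh'); rect(pl&(H>100)&(H<125)&(S>120),R(.041),'blueh')
w=pl&(S<60)&(V>130); a=w.copy(); a[:,:374]=0; b=w&~a
rect(a,R(.015),'red strip'); rect(b,R(.013),'blue strip')
st=roi(100,180,118,205)
rect(st&(Z>.006)&(Z<.14),R(.013),'stand'); rect(st&(Z>.020)&(Z<.032)&(V>140)&(S<40),R(.026),'bed')
rect(st&(Z>.098)&(Z<.112)&(V<100),R(.107),'knob'); rect(st&(Z>.107)&(V>150),R(.119),'tie')
k=st&(Z>.101)&(Z<.111)&(V<110);k[:145]=0; print('knob z',np.median(Z[k])); rect(st&(Z>.055)&(Z<.07)&(V>150),R(.064),'core top')
m=roi(195,335,70,185)&(Z>.12);print('instr y',P[m].min(0),P[m].max(0))
m=roi(255,320,185,220)&(Z>.02);print('box',P[m].min(0),P[m].max(0))
E
```

```text
plate 497.07293701171875 -394.3416748046875 96.34235382080078
redh 83 ctr [ 442.5 -415.6] mean [ 442.9 -415.6] size [39.1 16.7] rect ang 0.1 pca -10.8 tip [ 463.  -419.4]
blueh 81 ctr [ 451.2 -360.7] mean [ 451.6 -360.7] size [16.4 38.1] rect ang 80.8 pca -11.5 tip [ 470.1 -364.4]
red strip 324 ctr [ 494.7 -425.1] mean [ 503.4 -425.3] size [ 24. 138.] rect ang 81.6 pca -11.3 tip [ 562.6 -437.2]
blue strip 309 ctr [ 502.8 -370. ] mean [ 514.4 -370.5] size [ 23.5 138.8] rect ang 81.6 pca -11.6 tip [ 571.2 -382.2]
stand 2780 ctr [572.8 274. ] mean [572.1 269.8] size [209.8 123.3] rect ang 12.6 pca 16.1 tip [677.9 300.4]
bed 669 ctr [515.5 255.6] mean [513.9 255.3] size [85.3 66.1] rect ang 12.5 pca 7.8 tip [559.4 261.6]
knob 76 ctr [582.2 268.3] mean [582.9 268. ] size [24.  23.6] rect ang 2.1 pca 55.4 tip [590.5 279. ]
tie 248 ctr [636.5 280.2] mean [636.6 280.3] size [23.5 72.9] rect ang 12.0 pca -78.9 tip [643.6 244.5]
knob z 0.10633339354950821
core top 327 ctr [583.7 270.3] mean [579.7 266.4] size [54.2 68.9] rect ang 12.6 pca -70.0 tip [591.4 234.2]
instr y [ 0.52054197 -0.25743513  0.12004344] [0.75995726 0.01910575 0.15288505]
box [ 0.4333071  -0.23162888  0.02002547] [ 0.51401192 -0.05557053  0.07804765]
```

Blade yaw is about -10° and stand yaw about 12.5°. The knob top is at 107 mm, so the gap is about 10.5 mm. Sizes match those given, so I'll move above the red handle and refine from there.

Request:
move_arm(commands="-28 -36 0 0 0 -6 1;-29 -37 0 0 0 -5.6 1;-29 -37 0 0 0 0 1;-29 -37 0 0 0 0 1;-29 -37 0 0 0 0 1")

```text
time_s: 0.6
eef_pos: [0.3275, 0.3678, 0.2358]
ee_rot: [[-0.985, 0.173, -0.0], [0.173, 0.985, -0.0], [0.0, -0.0, -1.0]]
wrist_force: [0.2, 0.3, -0.1]
opening: 0.0914
finger_force: 0.0
```

Request:
move_arm(commands="-29 -37 0 0 0 0 1;-29 -37 0 0 0 0 1;-29 -37 0 0 0 0 1;-29 -37 0 0 0 0 1;-29 -37 0 0 0 0 1")

```text
time_s: 1.1
eef_pos: [0.4383, 0.1603, 0.2359]
ee_rot: [[-0.985, 0.173, -0.0], [0.173, 0.985, -0.0], [0.0, -0.0, -1.0]]
wrist_force: [0.7, 0.1, 0.8]
opening: 0.0908
finger_force: 0.0
```

Request:
move_arm(commands="-29 -37 0 0 0 0 1;-29 -37 0 0 0 0 1;0 -48 0 0 0 0 1;0 -48 0 0 0 0 1;0 -48 0 0 0 0 1")

```text
time_s: 1.6
eef_pos: [0.4565, -0.0643, 0.2357]
ee_rot: [[-0.985, 0.173, -0.0], [0.173, 0.985, 0.0], [0.0, 0.0, -1.0]]
wrist_force: [1.6, -0.2, 0.5]
opening: 0.0911
finger_force: 0.0
```

```bash
cat >> h.py <<'E'
from scipy.spatial.transform import Rotation as Ro
def plan(x,y,z,yaw):
    """shift (tool axes, mm) and turn to a tool-down pose with tool y at yaw (deg); shift in the axes after the turn"""
    s=env.state(); R=np.array(s['ee_rot']); a=np.radians(yaw); Y=np.array([np.cos(a),np.sin(a),0]); Z=np.array([0,0,-1.])
    G=np.stack([np.cross(Y,Z),Y,Z],1); d=np.array([x,y,z])-np.array(s['eef_pos'])*1000
    print('t',round(s['time_s'],2),'pos',np.round(np.array(s['eef_pos'])*1000,1),'j',np.round(s['joints'],0),'F',np.round(s['wrist_force'],1),'turn',np.round(Ro.from_matrix(R.T@G).as_rotvec(degrees=True),2),'shift old axes',np.round(R.T@d,1),'new axes',np.round(G.T@d,1))
E
python3 -c "
from h import *
plan(443,-416,236,80)"
```

```text
t 1.6 pos [456.5 -64.3 235.7] j [-15.  15.  99.   0.  66. -95.] F [ 1.6 -0.2  0.5] turn [ 0.   -0.02  0.02] shift old axes [-4.770e+01 -3.487e+02 -3.000e-01] new axes [-4.780e+01 -3.487e+02 -3.000e-01]
```

Request:
move_arm(commands="-7 -49.5 0 0 0 0 0;-7 -49.5 0 0 0 0 0;-7 -49.5 0 0 0 0 -0.1;-7 -49.5 0 0 0 0 -0.1;-7 -49.5 0 0 0 0 -0.1")

```text
time_s: 2.1
eef_pos: [0.4481, -0.3144, 0.2358]
ee_rot: [[-0.985, 0.174, -0.0], [0.174, 0.985, 0.0], [0.0, 0.0, -1.0]]
wrist_force: [1.0, 0.3, 0.2]
opening: 0.0538
finger_force: 0.0
```

Request:
move_arm(commands="-7 -49.5 0 0 0 0 -0.1;-7 -49.5 0 0 0 0 -0.1;0 0 10 0 0 0 -0.1;0 0 0 0 0 0 -0.1;0 0 0 0 0 0 -0.1")

```text
time_s: 2.6
eef_pos: [0.4452, -0.4113, 0.2256]
ee_rot: [[-0.985, 0.173, -0.001], [0.173, 0.985, 0.001], [0.001, 0.001, -1.0]]
wrist_force: [0.5, 0.5, -0.2]
opening: 0.0411
finger_force: 0.0
```

Run:
```python
from h import *
im,d,c=grab('wrist'); cv2.imwrite('pics/w1.png',im); np.savez('w1.npz',im=im,d=d,P=cloud(d,c))
print(np.round(c['world_from_camera'],3).tolist(),c['fx'])
H,S,V=[cv2.cvtColor(im,cv2.COLOR_BGR2HSV)[...,i].astype(int) for i in range(3)]
R=lambda z:rays(H.shape,c,z)
red=((H<8)|(H>172))&(S>120); rect(red,R(.041),'redh')
Z=cloud(d,c)[...,2]; print(np.median(Z[red])); 
rect((S<60)&(V>130)&(Z<.03),R(.015),'strip')
plan(443,-416,236,80)
```

```text
[[0.173, -0.952, -0.253, 0.373], [0.985, 0.168, 0.042, -0.399], [0.002, -0.256, 0.967, 0.375], [0.0, 0.0, 0.0, 1.0]] 280.9772177996099
redh 323 ctr [ 446. -414.] mean [ 445.1 -413.9] size [12.2 41.1] rect ang 79.7 pca -10.3 tip [ 466.2 -417.7]
0.0415459171560833
strip 16738 ctr [ 272.6 -427.4] mean [ 278.7 -450.1] size [274.2 105.3] rect ang 88.9 pca 82.9 tip [ 298.8 -289. ]
t 2.65 pos [ 445.4 -411.2  226. ] j [ -48.   27.   81.    0.   72. -128.] F [-0.2  0.1  0.3] turn [ 0.03 -0.03  0.06] shift old axes [  1.6  -5.2 -10. ] new axes [  1.6  -5.2 -10. ]
```

View pics/w1.png

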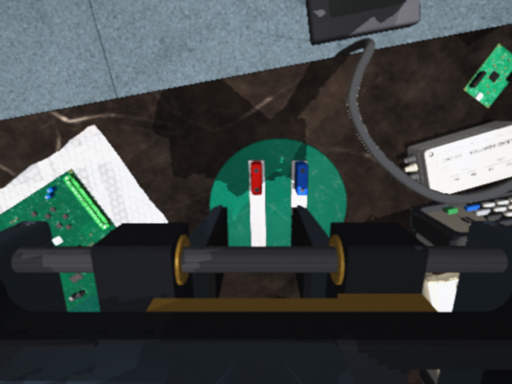

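The wrist picture shows the red handle at (257,177) and the blue one at (301,178), with clear room for the narrowed fingers. Descending.

Request:
move_arm(commands="0 -3.9 40 0 0 0 -0.1;0 0 45 0 0 0 -0.1;0 0 40 0 0 0 -0.1;0 0 30 0 0 0 -0.1;0 0 20 0 0 0 -0.1")

```text
time_s: 3.15
eef_pos: [0.4446, -0.4144, 0.0494]
ee_rot: [[-0.985, 0.172, -0.001], [0.172, 0.985, 0.001], [0.001, 0.001, -1.0]]
wrist_force: [0.7, -0.8, 0.1]
opening: 0.0412
finger_force: 0.0
```

Request:
move_arm(commands="0 0 8 0 0 0 -0.1;0 0 3 0 0 0 -0.1;0 0 0 0 0 0 -0.1;0 0 0 0 0 0 -0.1")

```text
time_s: 3.55
eef_pos: [0.4452, -0.4165, 0.0412]
ee_rot: [[-0.985, 0.173, 0.001], [0.173, 0.985, -0.001], [-0.001, -0.001, -1.0]]
wrist_force: [-0.1, -0.4, 1.2]
opening: 0.0412
finger_force: 0.0
```

Request:
move_arm(commands="0 0 1 0 0 0 -0.1;0 0 0 0 0 0 -0.5;0 0 0 0 0 0 -0.7;0 0 0 0 0 0 -1;0 0 0 0 0 0 -1")

```text
time_s: 4.05
eef_pos: [0.4446, -0.4162, 0.039]
ee_rot: [[-0.985, 0.174, 0.0], [0.174, 0.985, 0.0], [-0.0, 0.0, -1.0]]
wrist_force: [-0.0, 0.9, 1.7]
opening: 0.014
finger_force: 30.0
```

Request:
move_arm(commands="0 0 0 0 0 0 -1;0 0 0 0 0 0 -1;0 0 0 0 0 0 -1")

```text
time_s: 4.35
eef_pos: [0.4447, -0.4161, 0.039]
ee_rot: [[-0.985, 0.173, 0.0], [0.173, 0.985, -0.0], [-0.0, -0.0, -1.0]]
wrist_force: [-0.4, 2.1, 3.5]
opening: 0.0139
finger_force: 30.0
```

Request:
move_arm(commands="0 0 -10 0 0 0 -1;0 0 -40 0 0 0 -1;0 0 -50 0 0 0 -1;0 0 -50 0 0 0 -1;0 0 -45 0 0 0 -1")

```text
time_s: 4.85
eef_pos: [0.4445, -0.416, 0.2371]
ee_rot: [[-0.985, 0.173, 0.001], [0.173, 0.985, -0.001], [-0.001, -0.001, -1.0]]
wrist_force: [0.3, -1.0, -2.2]
opening: 0.0139
finger_force: 30.0
```

Request:
move_arm(commands="5 20 0 0 0 0 -1;10 42 0 0 0 0 -1;10 42 0 0 0 0 -1;10 42 0 0 0 0 -1;10 42 0 0 0 0 -1")

```text
time_s: 5.35
eef_pos: [0.4324, -0.2216, 0.2345]
ee_rot: [[-0.985, 0.174, 0.0], [0.174, 0.985, -0.0], [-0.001, -0.0, -1.0]]
wrist_force: [0.1, 0.6, -0.9]
opening: 0.0137
finger_force: 30.0
```

Request:
move_arm(commands="10 42 0 0 0 0 -1;10 42 0 0 0 0 -1;10 42 0 0 0 0 -1;10 42 0 0 0 0 -1;10 42 0 0 0 0 -1")

```text
time_s: 5.85
eef_pos: [0.4197, -0.0061, 0.2346]
ee_rot: [[-0.985, 0.174, 0.001], [0.174, 0.985, -0.0], [-0.001, 0.0, -1.0]]
wrist_force: [1.0, 0.6, -0.4]
opening: 0.0137
finger_force: 30.0
```

Request:
move_arm(commands="10 42 0 0 0 0 -1;10 42 0 0 0 0 -1;10 42 0 0 0 0 -1;10 42 0 0 0 0 -1;10 42 0 0 0 0 -1")

```text
time_s: 6.35
eef_pos: [0.4068, 0.2096, 0.2346]
ee_rot: [[-0.985, 0.173, 0.001], [0.173, 0.985, 0.0], [-0.001, 0.0, -1.0]]
wrist_force: [2.0, -1.0, -0.8]
opening: 0.0141
finger_force: 30.0
```

Request:
move_arm(commands="5 20 0 0 0 -7.5 -1;0 0 0 0 0 -7.5 -1;0 0 0 0 0 -7.5 -1;0 0 0 0 0 0 -1;0 0 0 0 0 0 -1")

```text
time_s: 6.85
eef_pos: [0.4058, 0.2283, 0.2342]
ee_rot: [[-0.977, -0.213, 0.0], [-0.213, 0.977, 0.0], [-0.0, 0.0, -1.0]]
wrist_force: [0.0, 0.2, -0.7]
opening: 0.0141
finger_force: 30.0
```

```bash
python3 -c "
from h import *
plan(406,229,80,102.5)
im,d,c=grab('top'); cv2.imwrite('pics/t2.png',cv2.resize(im[90:260,80:270],None,fx=3,fy=3))
np.savez('t2.npz',im=im,P=cloud(d,c))
"
```

```text
t 6.85 pos [405.8 228.3 234.2] j [ 22.  16.  99.  -0.  66. -80.] F [ 0.   0.2 -0.7] turn [ 0.    0.01 -0.23] shift old axes [ -0.3   0.7 154.2] new axes [ -0.3   0.7 154.2]
```

View pics/t2.png

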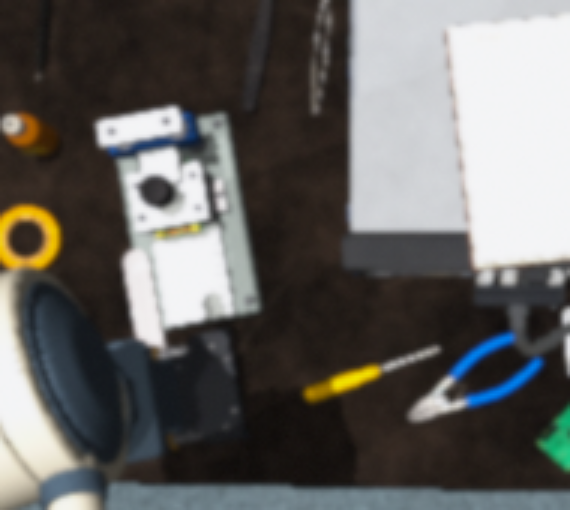

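The blade is at crop (145,300) with its tip at about (133,250). It is still high, so parallax shifts it. The mouth is clear near (178,228). I'll measure the tip.

Run:
```python
from h import *
z=np.load('t2.npz'); im,P=z['im'],z['P']; c=vision.get_calibration('top'); Z=P[...,2]
m=(Z>.19)&(Z<.225)&(im.min(2)>110); m[:160]=0; m[210:]=0; m[:,:115]=0; m[:,140:]=0
rect(m,rays(Z.shape,c,.2102),'strip'); print(np.median(Z[m]))
q=rays(Z.shape,c,.2102)[m]; u=np.array([np.cos(np.radians(12.6)),np.sin(np.radians(12.6))]); n=np.array([-u[1],u[0]])
p=env.state()['eef_pos'][:2]*1000
print('rel tcp along',((q-p)@u).max(),'lat',((q-p)@n).min(),((q-p)@n).max())
V=im.max(2)
b=(Z>.018)&(Z<.034)&(V>140)&(im.max(2).astype(int)-im.min(2)<40); b[:150]=0;b[205:]=0;b[:,:120]=0;b[:,172:]=0
rect(b,rays(Z.shape,c,.026),'bed')
k=(Z>.095)&(Z<.115)&(V<100);k[:140]=0;k[170:]=0;k[:,:115]=0;k[:,155:]=0
rect(k,rays(Z.shape,c,.1065),'knob'); print(np.median(Z[k]),np.mean(Z[k]))
```

```text
strip 285 ctr [481.7 242.4] mean [483.6 242.5] size [80.9 21.1] rect ang 12.4 pca 14.2 tip [521.1 252. ]
0.20983471391297015
rel tcp along 120.40509425914495 lat -11.421666865656949 9.776452117168347
bed 684 ctr [516.1 255.6] mean [514.3 255.2] size [87.8 65.4] rect ang 11.9 pca 10.0 tip [558.5 262.9]
knob 78 ctr [582.3 268.4] mean [582.7 267.9] size [24.  23.6] rect ang 2.1 pca 54.3 tip [590.7 279. ]
0.10658662496583704 0.10559946433211928
```

Request:
move_arm(commands="0 1 30 0 0 0 -1;0 0 45 0 0 0 -1;0 0 45 0 0 0 -1;0 0 36 0 0 0 -1;0 0 20 0 0 0 -1")

```text
time_s: 7.4
eef_pos: [0.4048, 0.2287, 0.0556]
ee_rot: [[-0.977, -0.213, -0.002], [-0.213, 0.977, -0.001], [0.003, -0.0, -1.0]]
wrist_force: [-2.1, -0.8, 4.6]
opening: 0.0139
finger_force: 30.0
```

Request:
move_arm(commands="0 0 0 0 0 0 -1;0 0 0 0 0 0 -1;0 0 0 0 0 0 -1")

```text
time_s: 7.7
eef_pos: [0.4064, 0.2296, 0.0592]
ee_rot: [[-0.976, -0.216, 0.002], [-0.216, 0.976, 0.001], [-0.002, 0.0, -1.0]]
wrist_force: [-0.1, 0.1, -0.6]
opening: 0.014
finger_force: 30.0
```

```bash
python3 -c "
from h import *
plan(406,229,57.5,102.5)
im,d,c=grab('side'); cv2.imwrite('pics/s2.png',cv2.resize(im[240:350,160:340],None,fx=4.4,fy=4.4,interpolation=2))
"
```

```text
t 7.7 pos [406.4 229.6  59.2] j [ 22.  32. 110.  -0.  38. -80.] F [-0.1  0.1 -0.6] turn [ 0.02  0.11 -0.05] shift old axes [ 0.5 -0.5  1.7] new axes [ 0.5 -0.5  1.7]
```

View pics/s2.png

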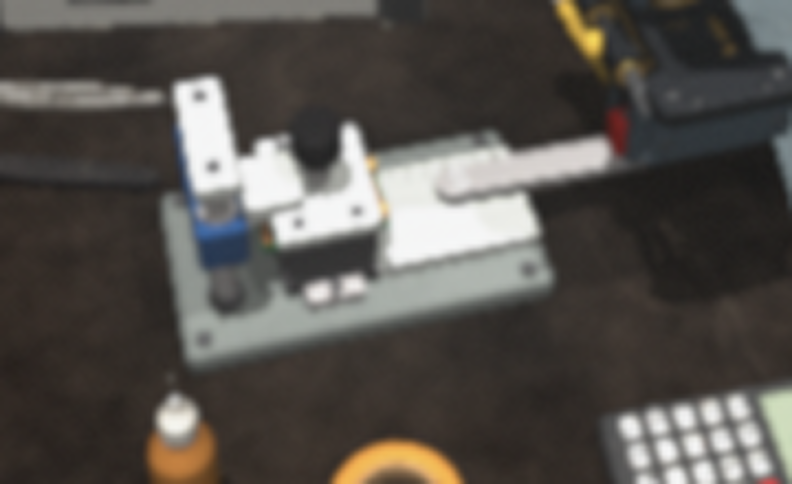

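Side view: the blade is level above the shelf with its tip at (445,185), pointing at the mouth under the winding board at (378,190). Sliding in.

Request:
move_arm(commands="0 0 1.5 0 0 0 -1;-10 0 0 0 0 0 -1;-10 0 0 0 0 0 -1;0 0 0 0 0 0 -1")

```text
time_s: 8.15
eef_pos: [0.4275, 0.2343, 0.0567]
ee_rot: [[-0.976, -0.216, 0.002], [-0.216, 0.976, 0.001], [-0.002, 0.0, -1.0]]
wrist_force: [0.2, 0.9, -0.3]
opening: 0.0137
finger_force: 30.0
```

Request:
move_arm(commands="-10 0 0 0 0 0 -1;-10 0 0 0 0 0 -1;-8 0 0 0 0 0 -1;0 0 0 0 0 0 -1")

```text
time_s: 8.55
eef_pos: [0.454, 0.2401, 0.0564]
ee_rot: [[-0.976, -0.216, 0.001], [-0.216, 0.976, 0.0], [-0.001, 0.0, -1.0]]
wrist_force: [-0.6, 0.7, -1.2]
opening: 0.0136
finger_force: 30.0
```

Request:
move_arm(commands="-8 0 -0.7 0 0 0 -1;-8 0 0 0 0 0 -1;-8 0 0 0 0 0 -1;-6 0 0 0 0 0 -1;0 0 0 0 0 0 -1")

```text
time_s: 9.05
eef_pos: [0.4828, 0.2464, 0.0571]
ee_rot: [[-0.976, -0.216, 0.001], [-0.216, 0.976, 0.0], [-0.001, 0.0, -1.0]]
wrist_force: [-0.3, 0.3, -0.6]
opening: 0.0143
finger_force: 30.0
```

Request:
move_arm(commands="0 0 0.5 0 0 0 -1;0 0 0 0 0 0 -1;0 0 0 0 0 0 -1")

```text
time_s: 9.35
eef_pos: [0.4815, 0.2462, 0.0566]
ee_rot: [[-0.976, -0.217, -0.0], [-0.217, 0.976, -0.0], [0.0, -0.0, -1.0]]
wrist_force: [-0.4, -0.2, -0.5]
opening: 0.0138
finger_force: 30.0
```

```bash
python3 -c "
from h import *
plan(483,246,56.2,102.6)"
```

```text
t 9.35 pos [481.5 246.2  56.6] j [ 21.  36.  99.  -0.  45. -82.] F [-0.4 -0.2 -0.5] turn [-0.   -0.01 -0.08] shift old axes [-1.4 -0.5  0.4] new axes [-1.4 -0.5  0.4]
```

Request:
move_arm(commands="0 0 0.4 0 0 0 -1;0 0 0.3 0 0 0 -1;0 0 0 0 0 0 -1;0 0 0 0 0 0 -1")

```text
time_s: 9.75
eef_pos: [0.4817, 0.2462, 0.0559]
ee_rot: [[-0.976, -0.217, -0.0], [-0.217, 0.976, -0.0], [0.0, -0.0, -1.0]]
wrist_force: [-0.2, -0.6, -0.1]
opening: 0.0137
finger_force: 30.0
```

Request:
move_arm(commands="0 0 0.2 0 0 0 -1;0 0 0 0 0 0 -1;0 0 0 0 0 0 -0.6;0 0 0 0 0 0 -0.4;0 0 0 0 0 0 -0.2")

```text
time_s: 10.25
eef_pos: [0.4819, 0.2462, 0.0557]
ee_rot: [[-0.976, -0.217, 0.0], [-0.217, 0.976, 0.0], [-0.0, -0.0, -1.0]]
wrist_force: [0.7, 0.0, -0.3]
opening: 0.0318
finger_force: 0.0
```

Request:
move_arm(commands="0 0 0 0 0 0 -0.2;0 0 -5 0 0 0 -0.2;0 0 -25 0 0 0 -0.2;0 0 -40 0 0 0 -0.2;0 0 -40 0 0 0 -1")

```text
time_s: 10.75
eef_pos: [0.4813, 0.246, 0.167]
ee_rot: [[-0.976, -0.217, -0.001], [-0.217, 0.976, -0.0], [0.001, -0.0, -1.0]]
wrist_force: [0.4, 1.1, 0.9]
opening: 0.0311
finger_force: 0.0
```

Request:
move_arm(commands="-10 0 0 0 0 0 -1;-30 0 0 0 0 0 -1;-35 0 0 0 0 0 -1;-20 0 0 0 0 0 -1;0 0 0 0 0 0 -1")

```text
time_s: 11.25
eef_pos: [0.5768, 0.2671, 0.1655]
ee_rot: [[-0.976, -0.216, 0.001], [-0.216, 0.976, 0.0], [-0.001, 0.0, -1.0]]
wrist_force: [-0.5, -0.3, -0.4]
opening: 0.0005
finger_force: 0.0
```

```bash
python3 -c "
from h import *
s=env.state();print(s['opening'])
plan(582.5,268.8,129,102.6)
im,d,c=grab('side'); cv2.imwrite('pics/s3.png',cv2.resize(im[230:350,160:340],None,fx=4.4,fy=4.4,interpolation=2))
"
```

```text
0.0005142183886711283
t 11.25 pos [576.8 267.1 165.5] j [ 19.  33.  80.  -0.  67. -83.] F [-0.5 -0.3 -0.4] turn [ 0.    0.08 -0.12] shift old axes [-5.8  0.4 36.5] new axes [-5.9  0.4 36.5]
```

View pics/s3.png

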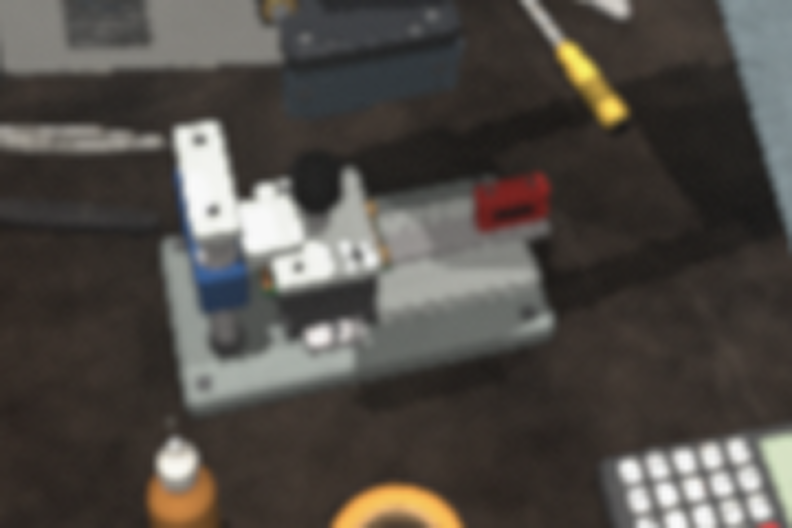

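The blade lies on the shelf with its tip in the gap and its handle at (512,203). The knob is at (318,180). Pressing next.

Request:
move_arm(commands="-6 0 15 0 0 0 -1;0 0 14 0 0 0 -1;0 0 4 0 0 0 -1;0 0 0 0 0 0 -1")

```text
time_s: 11.7
eef_pos: [0.5793, 0.2678, 0.1314]
ee_rot: [[-0.976, -0.217, -0.002], [-0.217, 0.976, -0.001], [0.003, -0.0, -1.0]]
wrist_force: [-0.1, 0.2, 0.7]
opening: 0.0001
finger_force: 0.0
```

Request:
move_arm(commands="0 0 1 0 0 0 -1;0 0 1 0 0 0 -1;0 0 1 0 0 0 -1;0 0 1 0 0 0 -1;0 0 0 0 0 0 -1")

```text
time_s: 12.2
eef_pos: [0.5805, 0.2681, 0.1288]
ee_rot: [[-0.976, -0.217, 0.0], [-0.217, 0.976, 0.0], [-0.0, 0.0, -1.0]]
wrist_force: [-0.7, 0.6, -0.1]
opening: 0.0002
finger_force: 0.0
```

Request:
move_arm(commands="0 0 1 0 0 0 -1;0 0 1 0 0 0 -1;0 0 0.5 0 0 0 -1;0 0 0 0 0 0 -1;0 0 0 0 0 0 -1")

```text
time_s: 12.7
eef_pos: [0.5804, 0.2681, 0.1262]
ee_rot: [[-0.976, -0.217, 0.0], [-0.217, 0.976, -0.0], [-0.0, -0.0, -1.0]]
wrist_force: [0.5, -0.4, 0.5]
opening: 0.0005
finger_force: 0.3
```

Request:
move_arm(commands="0 0 0.7 0 0 0 -1;0 0 0.7 0 0 0 -1;0 0 0 0 0 0 -1;0 0 0 0 0 0 -1")

```text
time_s: 13.1
eef_pos: [0.5804, 0.2681, 0.1247]
ee_rot: [[-0.976, -0.217, -0.0], [-0.217, 0.976, -0.0], [0.0, -0.0, -1.0]]
wrist_force: [-0.4, -0.1, 0.6]
opening: 0.0004
finger_force: 0.3
```

Request:
move_arm(commands="0 0 0.5 0 0 0 -1;0 0 0.5 0 0 0 -1;0 0 0 0 0 0 -1")

```text
time_s: 13.4
eef_pos: [0.5804, 0.2681, 0.1243]
ee_rot: [[-0.976, -0.217, 0.0], [-0.217, 0.976, 0.0], [-0.0, 0.0, -1.0]]
wrist_force: [-2.6, -0.5, 8.2]
opening: 0.0004
finger_force: 4.2
```

Request:
move_arm(commands="0 0 0.4 0 0 0 -1;0 0 0.4 0 0 0 -1;0 0 0 0 0 0 -1")

```text
time_s: 13.7
eef_pos: [0.5805, 0.2681, 0.1242]
ee_rot: [[-0.976, -0.217, 0.001], [-0.217, 0.976, 0.0], [-0.001, 0.0, -1.0]]
wrist_force: [-5.3, -1.5, 18.0]
opening: 0.0004
finger_force: 9.4
```

It's seated at 102.2 mm, which is a 6 mm gap. The force is a little high, so I'll back off and go to the handle.

Request:
move_arm(commands="0 0 -0.5 0 0 0 -1;0 0 0 0 0 0 -1")

```text
time_s: 13.9
eef_pos: [0.5804, 0.2681, 0.1242]
ee_rot: [[-0.976, -0.217, 0.0], [-0.217, 0.976, 0.0], [-0.0, 0.0, -1.0]]
wrist_force: [-3.2, -1.7, 12.4]
opening: 0.0008
finger_force: 6.2
```

Request:
move_arm(commands="0 0 -3 0 0 0 -1;0 0 -15 0 0 0 -1;0 0 -25 0 0 0 -1;30 0 0 0 0 0 -0.4;35 0 0 0 0 0 -0.2")

```text
time_s: 14.4
eef_pos: [0.5171, 0.254, 0.1669]
ee_rot: [[-0.976, -0.216, 0.002], [-0.216, 0.976, 0.001], [-0.002, 0.0, -1.0]]
wrist_force: [-1.0, 0.2, -0.0]
opening: 0.0135
finger_force: 0.0
```

Request:
move_arm(commands="30 0 0 0 0 0 -0.2;5 0 0 0 0 0 -0.2;0 0 0 0 0 0 -0.2;0 0 0 0 0 0 -0.2")

```text
time_s: 14.8
eef_pos: [0.4839, 0.2467, 0.1667]
ee_rot: [[-0.976, -0.217, 0.001], [-0.217, 0.976, 0.0], [-0.001, 0.0, -1.0]]
wrist_force: [-0.1, 0.4, -0.4]
opening: 0.0364
finger_force: 0.0
```

```bash
python3 -c "
from h import *
plan(481.8,246.2,56.5,102.5)
im,d,c=grab('side'); cv2.imwrite('pics/s4.png',cv2.resize(im[230:350,160:340],None,fx=4.4,fy=4.4,interpolation=2))
"
```

```text
t 14.8 pos [483.9 246.7 166.7] j [ 21.  26.  94.  -0.  60. -82.] F [-0.1  0.4 -0.4] turn [0.01 0.06 0.01] shift old axes [ 2.200e+00 -1.000e-01  1.102e+02] new axes [ 2.100e+00 -1.000e-01  1.102e+02]
```

View pics/s4.png

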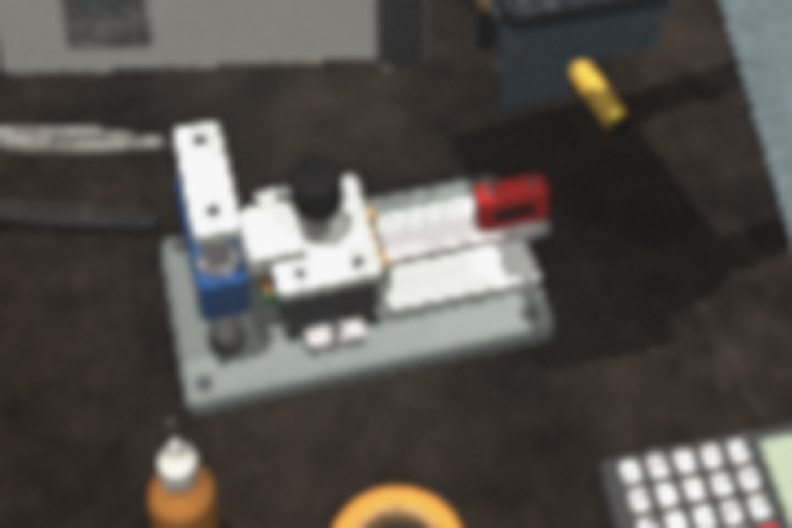

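The core is lower and the blade hasn't moved; its handle is still at (512,203). Regrasping.

Request:
move_arm(commands="2 0 30 0 0 0 -0.2;0 0 40 0 0 0 -0.2;0 0 25 0 0 0 -0.2;0 0 12 0 0 0 -0.2;0 0 0 0 0 0 -0.2")

```text
time_s: 15.35
eef_pos: [0.4808, 0.2459, 0.0582]
ee_rot: [[-0.976, -0.216, -0.002], [-0.216, 0.976, -0.001], [0.002, -0.0, -1.0]]
wrist_force: [0.4, 0.8, -0.2]
opening: 0.0366
finger_force: 0.0
```

Request:
move_arm(commands="0 0 2 0 0 0 -0.2;0 0 0 0 0 0 -0.2;0 0 0 0 0 0 -0.2")

```text
time_s: 15.65
eef_pos: [0.4815, 0.2463, 0.0585]
ee_rot: [[-0.976, -0.217, 0.002], [-0.217, 0.976, 0.001], [-0.002, 0.0, -1.0]]
wrist_force: [0.5, -0.0, 0.1]
opening: 0.0365
finger_force: 0.0
```

Request:
move_arm(commands="0 0 2 0 0 0 -0.2;0 0 0 0 0 0 -0.2;0 0 0 0 0 0 -0.2")

```text
time_s: 15.95
eef_pos: [0.4809, 0.246, 0.0557]
ee_rot: [[-0.976, -0.217, 0.0], [-0.217, 0.976, 0.0], [-0.0, 0.0, -1.0]]
wrist_force: [-0.6, 0.5, -0.0]
opening: 0.0364
finger_force: 0.0
```

Request:
move_arm(commands="0 0 0 0 0 0 -0.5;0 0 0 0 0 0 -0.7;0 0 0 0 0 0 -1;0 0 0 0 0 0 -1;0 0 0 0 0 0 -1")

```text
time_s: 16.45
eef_pos: [0.4808, 0.246, 0.0555]
ee_rot: [[-0.976, -0.217, 0.0], [-0.217, 0.976, -0.0], [-0.0, -0.0, -1.0]]
wrist_force: [0.6, 0.6, 1.0]
opening: 0.014
finger_force: 30.0
```

Request:
move_arm(commands="1 0 0 0 0 0 -1;3 0 0 0 0 0 -1;4 0 0 0 0 0 -1;0 0 0 0 0 0 -1")

```text
time_s: 16.85
eef_pos: [0.4724, 0.2441, 0.0555]
ee_rot: [[-0.976, -0.217, -0.0], [-0.217, 0.976, -0.0], [0.0, -0.0, -1.0]]
wrist_force: [0.1, 0.8, -0.0]
opening: 0.014
finger_force: 30.0
```

Request:
move_arm(commands="4 0 0 0 0 0 -1;5 0 0 0 0 0 -1;5 0 0 0 0 0 -1;5 0 0 0 0 0 -1;5 0 0 0 0 0 -1")

```text
time_s: 17.35
eef_pos: [0.4489, 0.2389, 0.0555]
ee_rot: [[-0.976, -0.217, -0.0], [-0.217, 0.976, -0.0], [0.0, -0.0, -1.0]]
wrist_force: [1.2, 0.2, -0.6]
opening: 0.014
finger_force: 30.0
```

Request:
move_arm(commands="6 0 0 0 0 0 -1;8 0 0 0 0 0 -1;10 0 0 0 0 0 -1;12 0 0 0 0 0 -1;12 0 0 0 0 0 -1")

```text
time_s: 17.85
eef_pos: [0.4015, 0.2284, 0.0555]
ee_rot: [[-0.976, -0.217, -0.0], [-0.217, 0.976, -0.0], [0.0, -0.0, -1.0]]
wrist_force: [0.0, 0.3, -0.8]
opening: 0.0141
finger_force: 30.0
```

```bash
python3 -c "
from h import *
plan(445,-416,235,80)
im,d,c=grab('top');Z=cloud(d,c)[...,2];V=im.max(2)
k=(Z>.092)&(Z<.115)&(V<100);k[:140]=0;k[170:]=0;k[:,:115]=0;k[:,155:]=0
rect(k,rays(Z.shape,c,.102),'knob'); print(np.median(Z[k]),np.mean(Z[k]))"
```

```text
t 17.85 pos [401.5 228.4  55.5] j [ 22.  32. 110.   0.  38. -80.] F [ 0.   0.3 -0.8] turn [-0.000e+00 -1.000e-02  2.251e+01] shift old axes [  97.2 -638.5 -179.4] new axes [-154.7 -627.  -179.5]
knob 80 ctr [583.  267.2] mean [582.8 267.6] size [26.4 22.3] rect ang 46.5 pca 65.0 tip [588.9 280.8]
0.10113144139282604 0.10075579795506392
```

Drag was about 1 N, the blade is out and the core is still at 6 mm. Carrying the blade back.

Request:
move_arm(commands="0 0 -15 0 0 0 -1;0 0 -40 0 0 0 -1;0 0 -45 0 0 0 -1;0 0 -45 0 0 0 -1;0 0 -35 0 0 0 -1")

```text
time_s: 18.4
eef_pos: [0.4024, 0.2286, 0.238]
ee_rot: [[-0.976, -0.217, 0.001], [-0.217, 0.976, 0.001], [-0.001, 0.0, -1.0]]
wrist_force: [0.4, -0.9, -2.4]
opening: 0.0139
finger_force: 30.0
```

Request:
move_arm(commands="0 0 0 0 0 7.5 -1;0 0 0 0 0 7.5 -1;-5 -20 0 0 0 7.5 -1;-10 -42 0 0 0 0 -1;-10 -42 0 0 0 0 -1")

```text
time_s: 18.9
eef_pos: [0.4113, 0.1214, 0.2353]
ee_rot: [[-0.985, 0.172, -0.0], [0.172, 0.985, -0.0], [0.0, -0.0, -1.0]]
wrist_force: [1.5, 0.1, -0.2]
opening: 0.0137
finger_force: 30.0
```

Request:
move_arm(commands="-10 -42 0 0 0 0 -1;-10 -42 0 0 0 0 -1;-10 -42 0 0 0 0 -1;-10 -42 0 0 0 0 -1;-10 -42 0 0 0 0 -1")

```text
time_s: 19.4
eef_pos: [0.4241, -0.0948, 0.2354]
ee_rot: [[-0.985, 0.174, -0.0], [0.174, 0.985, 0.0], [0.0, 0.0, -1.0]]
wrist_force: [1.5, 1.2, -1.8]
opening: 0.0141
finger_force: 30.0
```

Request:
move_arm(commands="-10 -42 0 0 0 0 -1;-10 -42 0 0 0 0 -1;-10 -42 0 0 0 0 -1;-10 -42 0 0 0 0 -1;-10 -42 0 0 0 0 -1")

```text
time_s: 19.9
eef_pos: [0.437, -0.3102, 0.2353]
ee_rot: [[-0.985, 0.174, -0.0], [0.174, 0.985, 0.0], [0.0, 0.0, -1.0]]
wrist_force: [0.3, -0.7, -0.8]
opening: 0.0139
finger_force: 30.0
```

Request:
move_arm(commands="-10 -42 0 0 0 0 -1;-10 -42 0 0 0 0 -1;0 0 0 0 0 0 -1;0 0 0 0 0 0 -1")

```text
time_s: 20.3
eef_pos: [0.4422, -0.3951, 0.2348]
ee_rot: [[-0.985, 0.175, -0.001], [0.175, 0.985, 0.001], [0.001, 0.001, -1.0]]
wrist_force: [-0.0, 1.3, -0.5]
opening: 0.0138
finger_force: 30.0
```

```bash
python3 -c "
from h import *
plan(444,-416.5,42,80)"
```

```text
t 20.3 pos [ 442.2 -395.1  234.8] j [ -48.   26.   82.    0.   72. -127.] F [-0.   1.3 -0.5] turn [ 0.05 -0.06 -0.06] shift old axes [ -5.7 -21.  192.8] new axes [ -5.5 -20.8 192.8]
```

Request:
move_arm(commands="-5.5 -21 10 0 0 0 -1;0 0 45 0 0 0 -1;0 0 45 0 0 0 -1;0 0 45 0 0 0 -1;0 0 30 0 0 0 -1")

```text
time_s: 20.8
eef_pos: [0.4436, -0.4139, 0.058]
ee_rot: [[-0.985, 0.172, -0.002], [0.172, 0.985, 0.003], [0.003, 0.002, -1.0]]
wrist_force: [0.2, -1.2, -0.5]
opening: 0.0136
finger_force: 30.0
```

Request:
move_arm(commands="0 0 12 0 0 0 -1;0 0 3 0 0 0 -1;0 0 0 0 0 0 -1;0 0 0 0 0 0 -1")

```text
time_s: 21.2
eef_pos: [0.4453, -0.4171, 0.0472]
ee_rot: [[-0.985, 0.173, 0.002], [0.173, 0.985, -0.002], [-0.002, -0.002, -1.0]]
wrist_force: [-0.1, -0.8, -0.1]
opening: 0.0137
finger_force: 30.0
```

Contact is expected at a TCP height of about 39 mm.

Request:
move_arm(commands="0 0 3 0 0 0 -1;0 0 2 0 0 0 -1;0 0 0 0 0 0 -1;0 0 0 0 0 0 -1")

```text
time_s: 21.6
eef_pos: [0.4445, -0.4166, 0.0406]
ee_rot: [[-0.985, 0.173, 0.0], [0.173, 0.985, -0.0], [-0.0, -0.0, -1.0]]
wrist_force: [0.3, 0.1, -0.6]
opening: 0.014
finger_force: 30.0
```

Request:
move_arm(commands="0 0 1 0 0 0 -1;0 0 0 0 0 0 -1;0 0 0 0 0 0 -1")

```text
time_s: 21.9
eef_pos: [0.4445, -0.4165, 0.0395]
ee_rot: [[-0.985, 0.173, -0.0], [0.173, 0.985, 0.0], [0.0, 0.0, -1.0]]
wrist_force: [-0.2, -0.7, -0.6]
opening: 0.0142
finger_force: 30.0
```

Request:
move_arm(commands="0 0 0.5 0 0 0 -1;0 0 0.2 0 0 0 -1;0 0 0 0 0 0 -1;0 0 0 0 0 0 -1")

```text
time_s: 22.3
eef_pos: [0.4445, -0.4165, 0.0388]
ee_rot: [[-0.985, 0.173, 0.0], [0.173, 0.985, -0.0], [-0.0, -0.0, -1.0]]
wrist_force: [-1.1, 0.5, -0.9]
opening: 0.014
finger_force: 30.0
```

Request:
move_arm(commands="0 0 0 0 0 0 -0.6;0 0 0 0 0 0 -0.4;0 0 0 0 0 0 -0.2;0 0 0 0 0 0 -0.2;0 0 0 0 0 0 -0.2")

```text
time_s: 22.8
eef_pos: [0.4445, -0.4165, 0.0388]
ee_rot: [[-0.985, 0.173, -0.0], [0.173, 0.985, 0.0], [0.0, 0.0, -1.0]]
wrist_force: [0.1, -0.3, -0.0]
opening: 0.0362
finger_force: 0.0
```

Request:
move_arm(commands="0 0 -5 0 0 0 -0.2;0 0 -25 0 0 0 -0.2;0 0 -45 0 0 0 -0.2;0 0 -45 0 0 0 -0.2;0 0 -40 0 0 0 -0.2")

```text
time_s: 23.3
eef_pos: [0.4445, -0.4165, 0.2014]
ee_rot: [[-0.985, 0.173, 0.001], [0.173, 0.985, -0.001], [-0.001, -0.001, -1.0]]
wrist_force: [0.2, -0.7, 0.3]
opening: 0.0367
finger_force: 0.0
```

Request:
move_arm(commands="0 40 0 0 0 0 -0.2;0 45 0 0 0 0 -0.2;0 45 0 0 0 0 -0.2;0 45 0 0 0 0 -0.2;0 45 0 0 0 0 -0.2")

```text
time_s: 23.8
eef_pos: [0.4826, -0.1982, 0.1993]
ee_rot: [[-0.985, 0.174, 0.001], [0.174, 0.985, -0.0], [-0.001, -0.0, -1.0]]
wrist_force: [0.8, 0.5, -0.2]
opening: 0.0364
finger_force: 0.0
```

Request:
move_arm(commands="0 45 0 0 0 0 -0.2;0 45 0 0 0 0 -0.2;0 20 0 0 0 0 -0.2;0 0 0 0 0 0 -0.2")

```text
time_s: 24.2
eef_pos: [0.5019, -0.089, 0.1993]
ee_rot: [[-0.985, 0.17, 0.0], [0.17, 0.985, 0.0], [-0.0, 0.0, -1.0]]
wrist_force: [-0.8, -0.1, 0.8]
opening: 0.0366
finger_force: 0.0
```

```bash
python3 -c "
from h import *
plan(445,-100,200,80)
im,d,c=grab('top');cv2.imwrite('pics/t5.png',cv2.hconcat([cv2.resize(im[115:215,95:185],None,fx=4.3,fy=4.3,interpolation=2),cv2.resize(im[145:245,330:420],None,fx=4.3,fy=4.3,interpolation=2)]))
P=cloud(d,c);Z=P[...,2];H,S,V=[cv2.cvtColor(im,cv2.COLOR_BGR2HSV)[...,i].astype(int) for i in range(3)]
pl=np.zeros(H.shape,bool);pl[155:232,335:412]=1
rect(pl&((H<8)|(H>172))&(S>120),rays(H.shape,c,.041),'redh'); rect(pl&(H>100)&(H<125)&(S>120),rays(H.shape,c,.041),'blueh')
a=pl&(S<60)&(V>130);a[:,:374]=0;rect(a,rays(H.shape,c,.015),'strip');print(np.median(Z[a]))
k=(Z>.092)&(Z<.115)&(V<100);k[:140]=0;k[170:]=0;k[:,:115]=0;k[:,155:]=0;print('knob',np.median(Z[k]))"
```

```text
t 24.2 pos [501.9 -89.  199.3] j [-17.  22.  96.   0.  63. -97.] F [-0.8 -0.1  0.8] turn [0.02 0.01 0.19] shift old axes [ 54.2 -20.5  -0.8] new axes [ 54.1 -20.7  -0.7]
redh 84 ctr [ 444.  -417.9] mean [ 444.  -417.8] size [16.9 38.6] rect ang 80.7 pca -12.5 tip [ 463.2 -422. ]
blueh 80 ctr [ 451.1 -359.9] mean [ 451.3 -360.4] size [36.3 16.7] rect ang 0.2 pca -9.7 tip [ 470.1 -363.6]
strip 321 ctr [ 494.8 -428.7] mean [ 504.4 -429. ] size [ 24.2 138.8] rect ang 80.0 pca -12.5 tip [ 562.9 -442. ]
0.014192778141901008
knob 0.10114810002676944
```

View pics/t5.png

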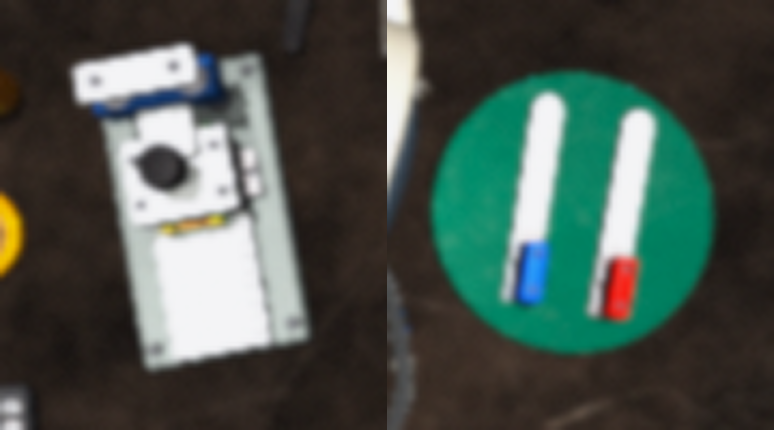

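Both blades lie flat on the green plate, red at (625,215) and blue untouched at (535,200). The core is down with the knob at (165,165), and the arm is clear.

```bash
python3 -c "
from h import *
print(ticket.sign_off())"
```

```text
the job is handed in; nothing more can be done
None
```

The choke gap is set with the 6 mm red blade: the core seated on it (the press briefly reached 18 N, above the 8–15 N suggested), it was drawn straight out with light drag and laid flat on the green plate, the blue blade was left where it was, and the job was handed in at about 24 s.

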